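Tray one heel, show its mate to the inspection camera

ROBOT

A 6-joint arm with a two-finger parallel gripper is mounted at the origin on the work surface. World frame = base frame: x ahead of the robot, y to its left, z up, the work surface at z = 0. Lengths are in mm, angles in rad, forces in N, time in s.
With the tool pointing down it reaches from about 375 to 900 mm from the base axis. Payload 3.1 kg.
Tool frame: the origin (TCP) lies between the finger pads; the fingertips stand 19 mm ahead of it and the grasp point (between the pads) is the TCP; z points along the fingers, x is the direction in which the jaws open and shut, and the axes are right-handed (so a half turn about z gives the same grasp; the last joint's range is limited). The gripper opens to 85 mm and grips with 20 to 120 N. Pads are 22 mm wide; open, the fingers measure 114 mm over their backs; the gripper's body (76 mm by 85 mm) begins 54 mm behind the grasp point. The pads swing forward as they close: fully open they stand 13 mm farther back than shut.
Start: joints at [-1.397, 0.527, 1.433, -0, 1.181, -0.178], TCP at [215.389, -586.689, 250.31] pointing down, gripper open.
Joint ranges: [-3.08, 3.08], [-0.75, 2.2], [0.22, 2.44], [-1.43, 4.57], [0, 2.65], [-2.85, 2.85]. Speed limits (rad/s): [2.79, 2.79, 3.14, 3.14, 3.14, 3.14].

INTERFACE

Orientations are given as [roll, pitch, yaw] about the fixed x, y, z axes, in that order (R = Rz(yaw) Ry(pitch) Rx(roll)).
In Python, from workcell import readout, cams, ticket gives the robot as it stands.
- The arm moves only by the shell command python3 -m creep 'ROWS'. ROWS is JSON, a list of rows, each an object with "slide": the shift along the world's x, y, z in units of 30 mm (1.0 is 30 mm), a list of three; "angular": the turn, a rotation vector about the world's x, y, z in units of 5 degrees (1.0 is 5 degrees), a list of three; "claw": the closure in counts, from 0 (fully open) to 255 (shut). In form: [{"slide": [tx, ty, tz], "angular": [rx, ry, rz], "claw": claw}, ...]. A call has 1 to 20 rows; each row shifts and turns the pose as measured when the row begins; what a row does not reach is not made up. A row lasts 1/8 s, in which the tool goes at most 62.5 mm and 10.7 degrees, less where a joint would pass 70% of its speed; a pose out of reach is approached as far as the arm can. A call is refused whole if a number of a shift passes 1 or a number of a turn 1, either way. A call with a gripper value outside its range is refused whole. The fingers move at their own pace and stop on an object; the grip force is fixed at half the most. Time passes only in rows, so rows that do not move let the fingers close. It gives the time, the measured TCP pose, the force and the opening at its end, in the units of the state.
- readout.get_state(): the state, without advancing time (a new reading comes with each control period).
- cams.get_image(name): name is "scene" or "top"; returns a dict with "image" (480x640x3 uint8, red, green, blue), "camera_matrix" (3x3 intrinsics, pixels), "dist_coeffs" ([k1, k2, p1, p2, k3] as OpenCV has them; the pictures are not rectified), "rvec" (rotation vector, rad) and "tvec" (3), from world to camera coordinates, as OpenCV has them. Camera axes: x right, y down, z forward; pixel columns grow to the right and rows downward; lengths in mm; the calibration is good to about 2 mm. A picture is of the moment at which its call begins. There is no depth.
- ticket.sign_off(): hands the job in, once; it reports no verdict.
Trained networks look in a picture, given as the dict that the camera call returned (one of the last four; its "shot" number tells which), for a name from the list of things; names that differ only in an ending like _2 or _b are one class to them, and where a whole thing is asked for, a point or a joint stands for the part that bears it (a point fixed in the world has none). Each returns a list of dicts, best first, with "p" (0 to 1); they miss things now and then, are a little off and sometimes report something else, mostly with a low value. They report only what shows in the picture. A call takes as long as a camera call.
- cams.spot_in(picture, thing): "position" ([x, y, z] in mm, in world coordinates, good to about 4 mm: the middle of the surface that is visible of it).
The state is a dict: "clock": time; "q": joint angles; "joint_vel": joint speeds; "effort": joint torques, N m; "position": TCP position; "orientation": TCP orientation; "force": force on the tool from outside, world axes, zero at the start; "moment": the same for the moment, N m; "opening": finger opening in mm.
Only numpy, scipy, OpenCV 4.12 (cv2) and the standard library are available. Lean on these libraries where they do the work, as an engineer would, in place of code of your own. Each camera call takes 0.05 s, during which the arm holds its last target.

TASK

The two tan block heels on the cutting mat are a pair that has just been given new rubber caps and is being photographed: the one with the white sticker is done, so first lay it, without dropping it, on its flat front and lengthwise in the big compartment of the green job tray and let go of it. Then pick up its mate and finish while holding it still in the air in front of the inspection camera, on the lens axis and square to the lens however the camera is turned and tilted, its black cap facing the lens about 10 cm away, its rounded back uppermost. Leave the other things on the bench where they are and do not bump the camera.

Things in the scene. Friction and masses are not known exactly. Their poses are not given: they have to be found in the camera images.
- done_heel: 62 mm straight block heel, tan, round white 22 mm sticker on its back, lying on its flat front: 62 (x) x 46 wide (y) x 46 high (z), 85 g; sides flat, parallel and upright to 28 mm, above them the back is rounded, 43 mm high at the cap. Black 7 mm rubber cap = +x end, seat with screw holes = -x end. Origin: centre of the underside as it lies. Done with. Starts on the green-grey mat (3 mm thick), cap pointing away from the robot within 70 degrees
- next_heel: 62 mm straight block heel, tan, without sticker, lying on its flat front: 62 (x) x 46 wide (y) x 46 high (z), 85 g; sides flat, parallel and upright to 28 mm, above them the back is rounded, 43 mm high at the cap. Black 7 mm rubber cap = +x end, seat with screw holes = -x end. Origin: centre of the underside as it lies. The one to show. Starts on the same mat, likewise turned
- next_heel_cap (a point): The centre of the outer face of next_heel's black cap: at (31, 0, 22) mm in the heel's frame
- next_heel_seat (a point): The centre of next_heel's seat face, the opposite end: at (-31, 0, 22) mm in the heel's frame
- green_tray: Green plastic job tray, fixed to the bench, 196 long (x) x 118 wide (y) x 22 high, floor 4 mm, walls 5 mm; a cross wall at x = +49 mm (20 mm high) leaves a big empty compartment on the -x side (139 x 108 mm inside) and a narrow pocket of screws on the +x side. Origin: centre of its underside
- green_tray_bed (a point): The centre of the floor of the green tray's big compartment, axes as the tray's: x along the tray's length, z up
- lens (a point): Centre of the lens front of the inspection camera: light grey head 46 mm wide with a black lens and an LED ring 70 mm across, on a stiff tilt joint 82 mm behind the lens. It looks along this point's -x axis (towards the robot, 6 to 24 degrees down); y is level across, z the camera's own up
- sharp_point (a point): Point in the air where the picture is sharp: on the lens axis, 100 mm in front of the lens, same axes as the lens point. The middle of the cap's face belongs here. The heel is square, cap to the lens and back up, when its own x, y, z axes run along those of this point
- camera_stand: The camera's fixed stand: dark round foot of 150 mm diameter, 30 mm high, and a steel post of 18 mm, 313 mm tall, its clamp carries the camera head's tilt joint 250 mm up on the -x side. Origin: centre of the foot's underside. Not to be bumped
- red_tray: Red job tray of another customer, same shape as the green one, fixed; it holds the black heel
- black_heel: Another customer's heel, same shape, all black, lying in the red tray. To be left alone
- tack_tin: Shut round tin with a blue lid, 69 mm diameter, 24 mm high, between mat and camera. Origin: centre of its underside. To be left alone
- cement_jar: Ochre jar with a black cap, 76 mm diameter, 99 mm high. Origin: centre of its underside. To be left alone
- brush: Wooden shoe brush, 125 long (x) x 44 wide x 40 mm high, dark bristles down. Origin: centre of its underside. To be left alone

How it is judged (in metres and radians):
On the way:
1. the stickered heel lies flat and lengthwise in the green tray's big compartment, let go (x of done_heel in the frame of green_tray_bed between -0.045 and 0.045 m and y of done_heel in the frame of green_tray_bed between -0.036 and 0.036 m and z of done_heel in the frame of green_tray_bed below 0.006 m and angle between the x axis of done_heel and the x axis of green_tray_bed, either way round below 0.26 rad and angle between done_heel's own z axis and vertical below 0.12 rad and contact force between the fingers and done_heel below 0.1 N and linear speed of done_heel below 0.02 m/s), for 0.2 s.
At the end, for the whole second after the job is handed in: Stickered heel lies on its flat front in the green tray's big compartment, lengthwise within 15 degrees, released. Its mate is held still by the fingers alone: cap centre within 30 mm of the point 100 mm before the lens, cap to the lens, back up, square to the camera within 15 degrees (all of step 1 and distance between next_heel_cap and sharp_point below 0.03 m and angle between the x axis of next_heel and the x axis of sharp_point, either way round below 0.26 rad and angle between the y axis of next_heel and the y axis of sharp_point, either way round below 0.26 rad and angle between next_heel's own z axis and vertical below 1 rad and x of next_heel_seat in the frame of sharp_point below -0.025 m and height (world z) of next_heel above 0.07 m and contact force between the fingers and next_heel above 1 N and contact force between camera_stand and next_heel below 0.3 N and linear speed of next_heel below 0.02 m/s and angular speed of next_heel below 0.15 rad/s); the arm keeps its last pose, push and grip.
It fails at once if the black heel, tack tin, cement jar or brush was shifted by more than 30 mm (distance of any of black_heel, tack_tin, cement_jar, brush from where it was at the start of the episode above 0.03 m).
It fails at once if the camera was bumped (over 4 N) (contact force between anything else and camera_stand above 4 N).
It fails at once if a tan heel was dropped (fell freely by more than about 2 cm) ((linear speed of done_heel above 0.65 m/s and contact force between the fingers and done_heel below 0.05 N) or (linear speed of next_heel above 0.65 m/s and contact force between the fingers and next_heel below 0.05 N)).
It also fails if it takes over 58 s, if anything falls off the work surface, if the arm or the gripper's body presses on something with over 40 N, if the wrist force passes 120 N, or if a joint passes its speed limit or range.

## Working session

There is one attempt and no reset: what is moved stays moved. The work goes in short steps, Python scripts to look and compute and a shell command to move; the robot and the scene stay as the last step left them, time stands still between calls to the robot, and variables do not carry over. Pictures are saved under pics/ and viewed, and the job is handed in when it is done.

```bash
ls; mkdir -p pics; python3 - <<'E'
from workcell import readout,cams,ticket
import cv2
print(readout.get_state())
for n in ["scene","top"]:
    p=cams.get_image(n)
    cv2.imwrite(f"pics/{n}0.png",p["image"][:,:,::-1])
    print(n,p["camera_matrix"],p["dist_coeffs"],p["rvec"],p["tvec"])
    for t in ["done_heel","next_heel","next_heel_cap","next_heel_seat","green_tray","green_tray_bed","lens","camera_stand","red_tray","tack_tin","cement_jar","brush","black_heel"]:
        try:
            r=cams.spot_in(p,t); print(t,[(round(d["p"],2),[round(float(v)) for v in d["position"]]) for d in r][:3])
        except Exception as e: print(t,e)
E
```

```text
pics
{'clock': 0.0, 'q': array([-1.39745723e+00,  5.28433846e-01,  1.43392340e+00, -3.33255683e-05,
        1.18139763e+00, -1.78508960e-01]), 'joint_vel': array([-0.00049492, -0.00089065,  0.00047658, -0.00070903,  0.00013771,
       -0.0008329 ]), 'effort': array([-1.06894498e-03, -4.42355204e+01, -1.78027350e+01, -4.43298504e-04,
        8.34307226e-03,  7.54291818e-06]), 'position': array([ 215.28966668, -586.01839399,  249.34672618]), 'orientation': array([-3.14123904e+00,  2.13333104e-03, -1.21893521e+00]), 'force': array([ 0.42180548,  0.23420353, -0.21759357]), 'moment': array([ 0.05147054,  0.00632961, -0.01021682]), 'opening': 85.27578442737823}
scene [[434.19060372   0.         328.54019286]
 [  0.         434.19060372 244.36121946]
 [  0.           0.           1.        ]] [-0.10368391  0.          0.          0.          0.        ] [ 1.28102938  2.04820972 -1.05039506] [ 241.27171202 -179.44657773 1509.76424155]
done_heel [(0.93, [489, 78, 39])]
next_heel [(0.77, [458, -116, 37])]
next_heel_cap [(0.61, [457, -114, 37])]
next_heel_seat [(0.87, [460, -111, 37])]
green_tr
[... 517 characters left out ...]
193763  0.          0.          0.          0.        ] [ 2.16082255 -2.09379493  0.23051889] [ -24.33077568  629.76797632 1345.16038242]
done_heel [(0.79, [470, 76, 45])]
next_heel [(0.78, [440, -118, 47])]
next_heel_cap [(0.72, [434, -120, 46])]
next_heel_seat [(0.64, [435, -122, 43])]
green_tray [(0.9, [519, 379, 4])]
green_tray_bed [(0.8, [516, 374, 1]), (0.69, [435, -121, 45]), (0.38, [464, -340, 5])]
lens [(0.89, [711, -70, 255])]
camera_stand [(0.67, [758, -78, 24])]
red_tray [(0.62, [467, -340, 8])]
tack_tin [(0.91, [649, 16, 26]), (0.28, [437, -125, 43])]
cement_jar [(0.71, [694, -272, 81]), (0.17, [432, -329, 43])]
brush [(0.82, [699, 240, 41])]
black_heel [(0.68, [430, -330, 46])]
```

View pics/scene0.png

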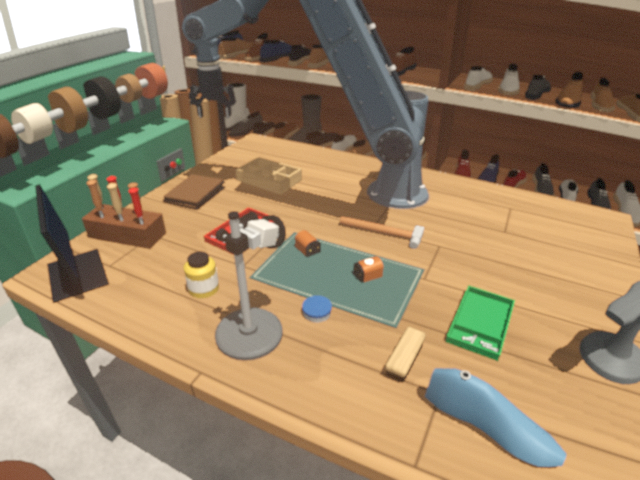

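View pics/top0.png

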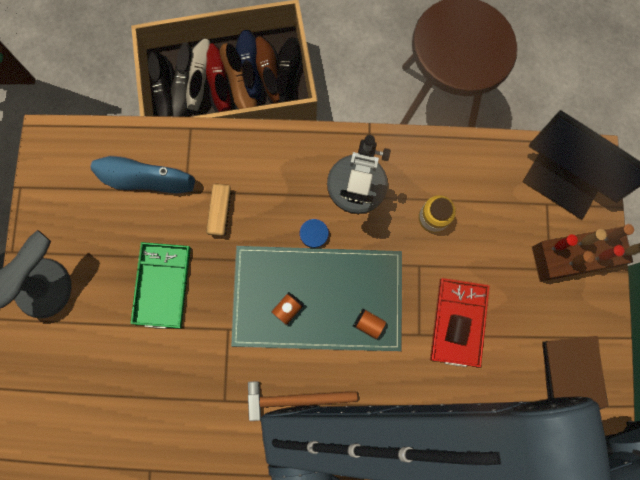

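```bash
python3 - <<'E'
import cv2
a=cv2.imread("pics/top0.png"); b=cv2.imread("pics/scene0.png")
cv2.imwrite("pics/topz.png",cv2.resize(a[210:340,230:430],None,fx=4,fy=4,interpolation=cv2.INTER_CUBIC))
cv2.imwrite("pics/topt.png",cv2.resize(a[190:310,20:180],None,fx=5,fy=5,interpolation=cv2.INTER_CUBIC)[:600,:800])
cv2.imwrite("pics/topc.png",cv2.resize(a[100:220,290:450],None,fx=5,fy=5,interpolation=cv2.INTER_CUBIC))
E
```

```text
(no output)
```

Both views show the stickered heel (top 288,308), its mate (371,323), the green tray (160,285) and the camera head (360,180).

View pics/topz.png

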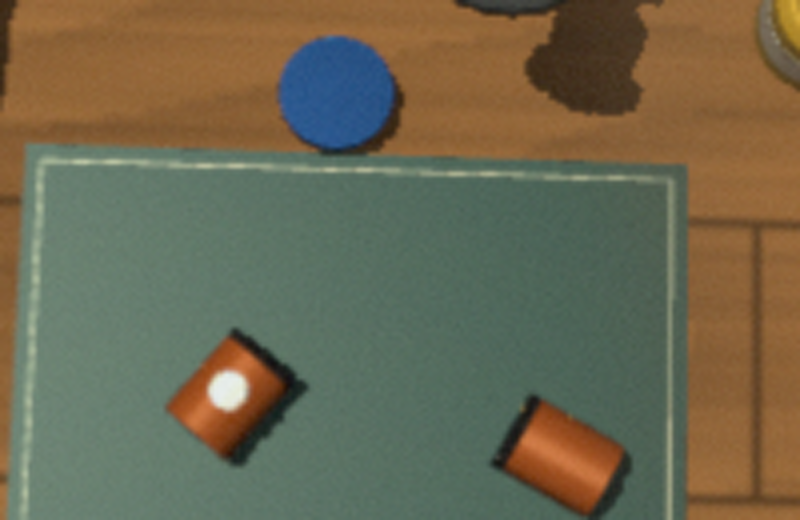

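View pics/topc.png

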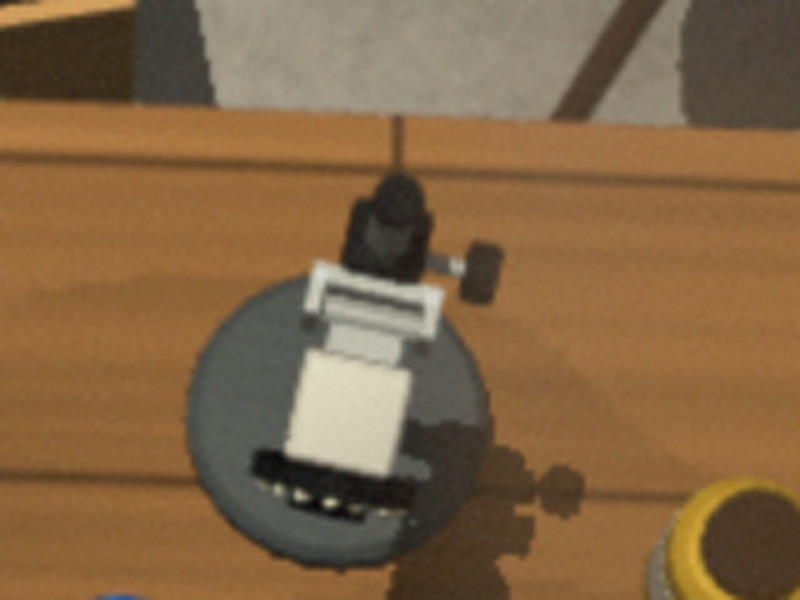

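View pics/topt.png

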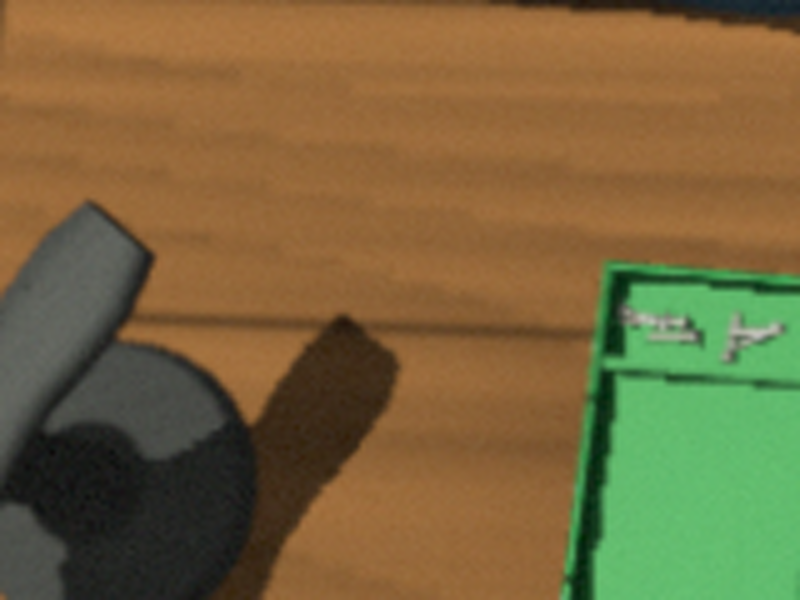

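```bash
python3 - <<'E'
import cv2
b=cv2.imread("pics/scene0.png")
cv2.imwrite("pics/sceh.png",cv2.resize(b[220:300,280:400],None,fx=6,fy=6,interpolation=cv2.INTER_CUBIC))
cv2.imwrite("pics/scec.png",cv2.resize(b[205:360,200:300],None,fx=3.8,fy=3.8,interpolation=cv2.INTER_CUBIC))
E
```

```text
(no output)
```

View pics/sceh.png

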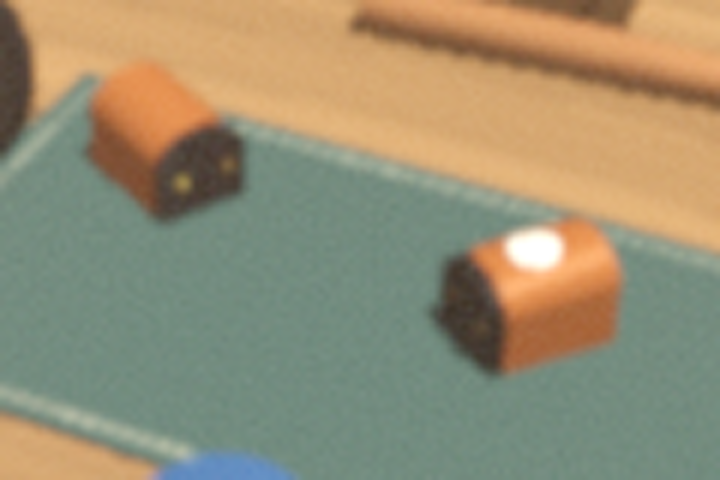

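View pics/scec.png

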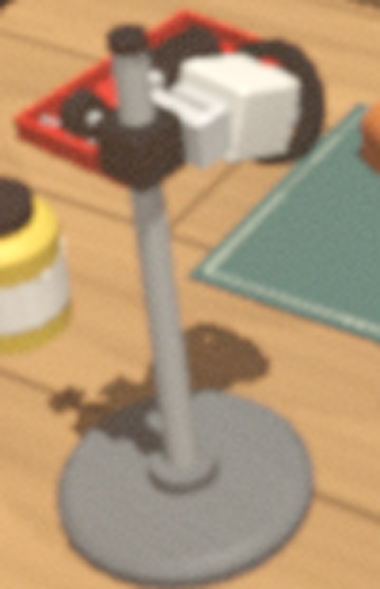

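```bash
cat > h.py <<'E'
import numpy as np, cv2, pickle
from scipy.spatial.transform import Rotation as R
def P(p,X):
    return cv2.projectPoints(np.asarray(X,float).reshape(-1,3),p["rvec"],p["tvec"],p["camera_matrix"],p["dist_coeffs"])[0].reshape(-1,2)
def ray(p,uv):
    n=cv2.undistortPoints(np.asarray(uv,float).reshape(-1,1,2),p["camera_matrix"],p["dist_coeffs"]).reshape(-1,2)
    M=cv2.Rodrigues(p["rvec"])[0]; C=-M.T@np.asarray(p["tvec"]).ravel()
    d=np.c_[n,np.ones(len(n))]@M; return C,d/np.linalg.norm(d,axis=1)[:,None]
def onz(p,uv,z):
    C,d=ray(p,uv); return C+d*((z-C[2])/d[:,2])[:,None]
def tri(ps,uvs):
    A=np.zeros((3,3));b=np.zeros(3)
    rs=[]
    for p,uv in zip(ps,uvs):
        C,d=ray(p,uv);Q=np.eye(3)-np.outer(d[0],d[0]);A+=Q;b+=Q@C;rs.append((C,Q))
    X=np.linalg.solve(A,b); return X,[np.linalg.norm(Q@(X-C)) for C,Q in rs]
E
python3 - <<'E'
from h import *
from workcell import cams
ps={n:cams.get_image(n) for n in ["top","scene"]}
pickle.dump(ps,open("ps.pkl","wb"))
t,s=ps["top"]["image"][:,:,::-1],ps["scene"]["image"][:,:,::-1]
def crop(im,u,v,w,h,f,n):
    o=cv2.resize(im[v:v+h,u:u+w],None,fx=f,fy=f,interpolation=cv2.INTER_CUBIC)
    for k in range(0,w,10):
        cv2.putText(o,str(u+k),(k*f,10),0,.35,(0,255,255));cv2.line(o,(k*f,0),(k*f,o.shape[0]),(0,255,255) if k%50==0 else (120,160,0),1)
    for k in range(0,h,10):
        cv2.putText(o,str(v+k),(0,k*f+10),0,.35,(0,255,255));cv2.line(o,(0,k*f),(o.shape[1],k*f),(120,160,0),1)
    cv2.imwrite(n,o)
crop(t,335,130,60,85,7,"pics/g1.png"); crop(s,215,205,80,60,9,"pics/g2.png")
crop(t,125,235,75,100,6,"pics/g3.png")
for n,p in ps.items(): print(n,ray(p,[[320,240]]))
E
```

```text
top (array([ 356.17587476,   19.55795985, 1442.01677436]), array([[ 0.19376167, -0.01427354, -0.98094479]]))
scene (array([1315.25704692,  349.26342193,  719.66321359]), array([[-0.73762832, -0.36502047, -0.56803566]]))
```

View pics/g1.png

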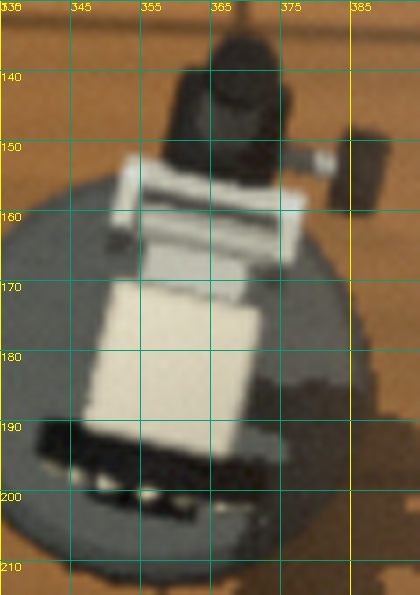

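View pics/g2.png

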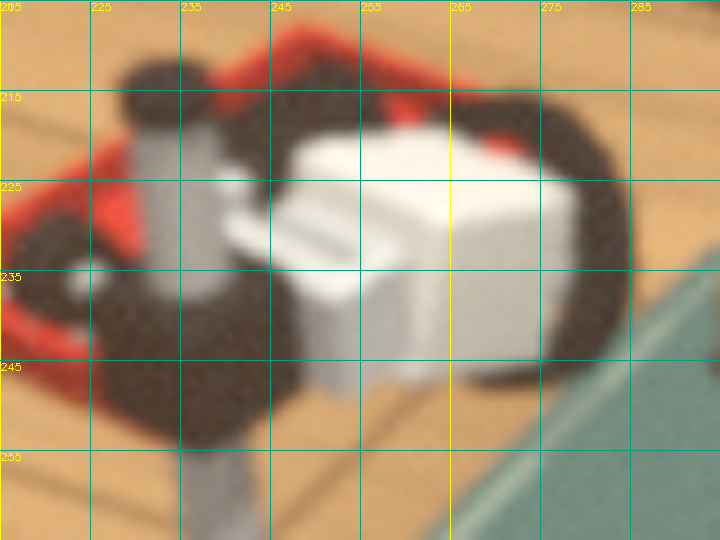

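View pics/g3.png

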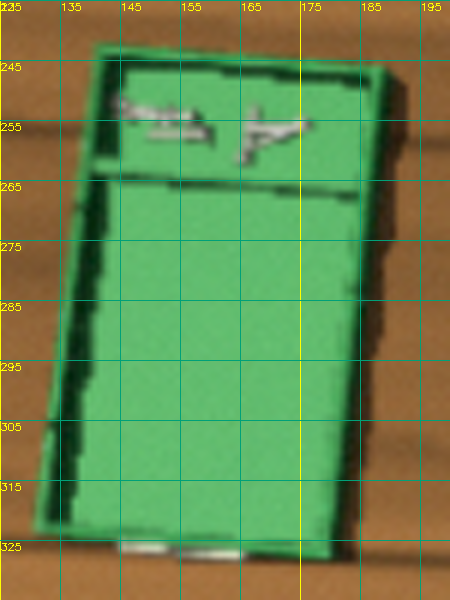

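```bash
cat > m.py <<'E'
from h import *
from scipy.optimize import minimize, least_squares
ps=pickle.load(open("ps.pkl","rb")); T,S=ps["top"],ps["scene"]
o=.5
tp={"BL":(115,278),"BR":(262,308),"FR":(235,458),"FL":(82,418)}
sp={"BL":(445,218),"FL":(578,190),"BR":(295,150),"FR":(445,128)}
X={}
for k in tp:
    u=np.array(tp[k])/7+[335,130]-.5; v=np.array(sp[k])/9+[215,205]-.5
    X[k],e=tri([T,S],[u,v]); print(k,X[k].round(1),np.round(e,1))
d=(X["BL"]-X["FL"]+X["BR"]-X["FR"])/2; print("axis(+x)",d,np.linalg.norm(d)); print("yaw,pitch",np.degrees(np.arctan2(d[1],d[0])),np.degrees(np.arctan2(d[2],np.hypot(*d[:2]))))
w=(X["BL"]-X["BR"]+X["FL"]-X["FR"])/2; print("w",w,np.linalg.norm(w),np.degrees(np.arctan2(-w[0],w[1])))
# tray
c=onz(T,np.array([(141.7,242.5),(189.2,246.3),(180,328),(130.8,323.3)])-.5,22)
print("tray",c.round(1),c.mean(0)); L=(c[0]+c[1]-c[2]-c[3])/2; print(np.linalg.norm(L),np.degrees(np.arctan2(L[1],L[0])),np.linalg.norm(c[0]-c[1]))
# heels
def heel(x0,x1):
    out=[]
    for x in np.linspace(x0,x1,3):
        top=46-3*(x+31)/62
        a=np.linspace(0,np.pi,25)
        out+= [(x,-23,0),(x,23,0)]+[(x,23*np.cos(t),28+(top-28)*np.sin(t)) for t in a]
    return np.array(out)
B,C=heel(-31,24),heel(24,31)
def ren(p,pose,k):
    x,y,yaw=pose;M=R.from_euler("z",yaw).as_matrix();m=np.zeros((480*k,640*k),np.uint8)
    for pts,v in((B,1),(C,0)):
        uv=(P(p,pts@M.T+[x,y,3])+.5)*k-.5
        cv2.fillConvexPoly(m,cv2.convexHull(np.round(uv*16).astype(np.int32)),v,shift=4)
    return m
def mask(p,u,v,r=40,sticker=False):
    im=p["image"].astype(int); r_,g,b=im[...,0],im[...,1],im[...,2]
    m=((r_-g>25)&(r_-b>40)) 
    m=m.astype(np.uint8); z=np.zeros_like(m); z[v-r:v+r,u-r:u+r]=m[v-r:v+r,u-r:u+r]
    n,l,st,_=cv2.connectedComponentsWithStats(z); 
    best=l[v-8:v+9,u-8:u+9]; best=np.bincount(best[best>0]).argmax()
    z=(l==best).astype(np.uint8)
    cs,_=cv2.findContours(z,cv2.RETR_EXTERNAL,cv2.CHAIN_APPROX_NONE); z=cv2.drawContours(np.zeros_like(z),cs,-1,1,-1)
    return z
k=6
for name,ut,us,g in(("done",(288,308),(368,268),(470,76,-.8)),("next",(371,323),(307,243),(437,-119,1.0))):
    ms={}
    for n,p,uu,r in(("top",T,ut,25),("scene",S,us,22)):
        z=mask(p,*uu,r=r); ms[n]=cv2.resize(z,None,fx=k,fy=k,interpolation=cv2.INTER_LINEAR) ; 
        zf=cv2.resize(z.astype(np.float32),None,fx=k,fy=k,interpolation=cv2.INTER_LINEAR); ms[n]=(zf>.5).astype(np.uint8); print(name,n,z.sum())
    for use in(("top",),("scene",),("top","scene")):
        def f(q):
            pose=(q[0],q[1],q[2]/20); s=0
            for n in use:
                r=ren(ps[n],pose,k); s+= (r!=ms[n]).sum()/ms[n].sum()
            return s
        best=min((minimize(f,[g[0]+a,g[1]+b,(g[2]+c)*20],method="Nelder-Mead",options=dict(initial_simplex=np.array([[g[0]+a,g[1]+b,(g[2]+c)*20]]*4)+np.vstack([np.zeros(3),np.eye(3)*5]))) for a,b,c in((0,0,0),(5,-5,.2),(-5,5,-.2))),key=lambda r:r.fun)
        print(name,use,best.x[:2].round(1),np.degrees(best.x[2]/20).round(1),round(best.fun,3))
E
python3 m.py
```

```text
BL [737.7 -56.3 264. ] [0.2 0.2]
BR [730.2 -99.4 264.7] [0.5 0.5]
FR [687.9 -91.5 249.5] [1.7 1.7]
FL [698.6 -47.9 251.1] [0.1 0.1]
axis(+x) [40.70339733 -8.09702282 14.02929883] 43.80809923491246
yaw,pitch -11.250830986142072 18.677706323013176
w [ 9.13441172 43.35685706  0.49553742] 44.311399086060085 -11.897075706215828
tray [[617.3 427.1  22. ]
 [612.  311.5  22. ]
 [417.9 320.   22. ]
 [424.  437.4  22. ]] [517.77623942 373.98552065  22.        ]
193.94502923490745 -2.7895921221432953 115.73819192114071
done top 481
done scene 732
done ('top',) [474.   70.2] -38.2 0.11
done ('scene',) [470.3  69.2] -43.5 0.539
done ('top', 'scene') [473.7  69.6] -39.8 0.669
next top 484
next scene 950
next ('top',) [ 443.  -121.1] 61.8 0.097
next ('scene',) [ 435.4 -124.6] 62.2 0.698
next ('top', 'scene') [ 442.  -120.6] 61.3 0.819
```

```bash
cat > ov.py <<'E'
from h import *
ps=pickle.load(open("ps.pkl","rb"))
def heel(x0,x1):
    out=[]
    for x in (x0,x1):
        top=46-3*(x+31)/62
        out.append([(x,-23,0)]+[(x,23*np.cos(t),28+(top-28)*np.sin(t)) for t in np.linspace(np.pi,0,25)]+[(x,23,0)][::1])
    return np.array(out)
def ring(c,y,p,r):
    M=R.from_euler("zyx",[y,-p,0],degrees=True).as_matrix(); a=np.linspace(0,2*np.pi,60)
    return c+(np.c_[0*a,r*np.cos(a),r*np.sin(a)])@M.T
lens=np.array([678,-66.5,224.]);Y,Pt=-11.5,18.5
M=R.from_euler("zyx",[Y,-Pt,0],degrees=True).as_matrix()
f=8
for n,(h1,h2,cc) in {"top":((270,285,50,45),(345,295,55,50),(335,130,60,85)),"scene":((345,245,50,45),(285,222,50,45),(215,205,80,60))}.items():
    p=ps[n]; im=p["image"][:,:,::-1]
    for nm,(u,v,w,h) in(("d",h1),("n",h2),("c",cc)):
        o=cv2.resize(im[v:v+h,u:u+w],None,fx=f,fy=f,interpolation=cv2.INTER_CUBIC)
        def dl(X,col):
            q=((P(p,X)-[u,v]+.5)*f).astype(np.int32); cv2.polylines(o,[q],False,col,1)
        if nm=="c":
            dl(ring(lens,Y,Pt,35),(0,255,0)); dl(ring(lens,Y,Pt,13),(0,255,255)); dl([lens,lens+M[:,0]*82],(255,0,255))
        else:
            x,y,yaw={"d":(474,70,-39.),"n":(443,-121,61.5)}[nm]
            H=heel(-31,31)@R.from_euler("z",yaw,degrees=True).as_matrix().T+[x,y,3]
            for e in H: dl(np.vstack([e,e[:1]]),(0,255,0))
            for i in(0,1,13,25,26): dl(H[:,i],(0,255,255))
        cv2.imwrite(f"pics/ov_{n}_{nm}.png",o)
a=[cv2.imread(f"pics/ov_{n}_{k}.png") for k in "dn" for n in("top","scene")]
def pad(i): return cv2.copyMakeBorder(i,0,420-i.shape[0],0,450-i.shape[1],0)
o=np.vstack([np.hstack([pad(a[0]),pad(a[1])]),np.hstack([pad(a[2]),pad(a[3])])]); cv2.imwrite("pics/ovh.png",cv2.resize(o,(640,597)))
c=[cv2.imread(f"pics/ov_{n}_c.png") for n in("top","scene")]
o=np.zeros((680,1130,3),np.uint8);o[:c[0].shape[0],:c[0].shape[1]]=c[0];o[:c[1].shape[0],490:490+c[1].shape[1]]=c[1];cv2.imwrite("pics/ovc.png",cv2.resize(o,None,fx=.7,fy=.7))
E
python3 ov.py
```

```text
Traceback (most recent call last):
  File "ov.py", line 27, in <module>
    for i in(0,1,13,25,26): dl(H[:,i],(0,255,255))
                            ~~^^^^^^^^^^^^^^^^^^^^
  File "ov.py", line 20, in dl
    q=((P(p,X)-[u,v]+.5)*f).astype(np.int32); cv2.polylines(o,[q],False,col,1)
        ~^^^^^
  File "h.py", line 4, in P
    return cv2.projectPoints(np.asarray(X,float).reshape(-1,3),p["rvec"],p["tvec"],p["camera_matrix"],p["dist_coeffs"])[0].reshape(-1,2)
           ~~~~~~~~~~~~~~~~~^^^^^^^^^^^^^^^^^^^^^^^^^^^^^^^^^^^^^^^^^^^^^^^^^^^^^^^^^^^^^^^^^^^^^^^^^^^^^^^^^^^^^^^^^^^
cv2.error: OpenCV(4.12.0) /io/opencv/modules/calib3d/src/calibration_base.cpp:1490: error: (-215:Assertion failed) npoints >= 0 && (depth == CV_32F || depth == CV_64F) in function 'projectPoints'
```

```bash
sed -i 's/np.asarray(X,float).reshape(-1,3)/np.ascontiguousarray(np.asarray(X,float).reshape(-1,3))/' h.py; python3 ov.py
```

```text
(no output)
```

View pics/ovh.png

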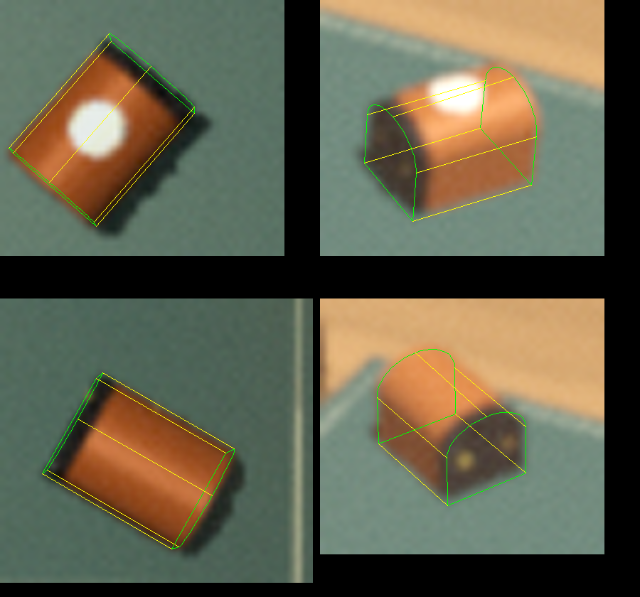

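View pics/ovc.png

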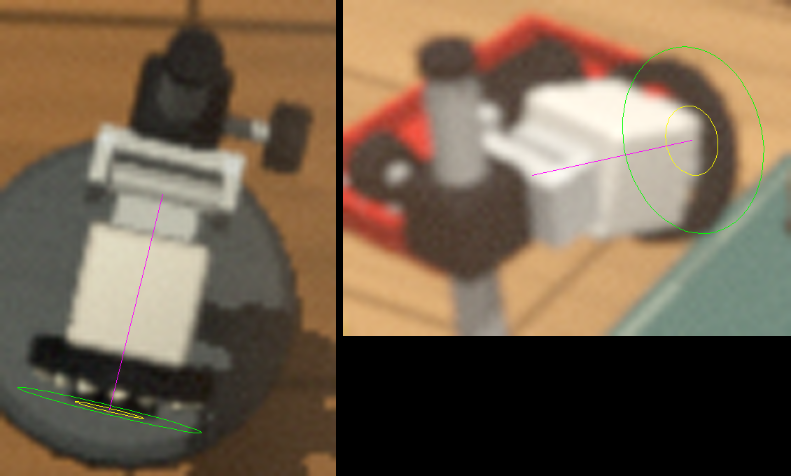

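The next heel overlays well. The done heel sits a few mm further back, at about (471, 70) with yaw about -42°. The lens is near (678, -68, 224), with yaw -11.5° and pitch 18.5°. Next I move above the done heel.

```bash
python3 -m creep '[{"slide":[0.4,1,0],"angular":[0,0,1],"claw":0},{"slide":[0.4,1,0],"angular":[0,0,1],"claw":0},{"slide":[0.4,1,0],"angular":[0,0,1],"claw":0},{"slide":[0.4,1,0],"angular":[0,0,1],"claw":0},{"slide":[0.4,1,0],"angular":[0,0,1],"claw":0},{"slide":[0.4,1,0],"angular":[0,0,1],"claw":0},{"slide":[0.4,1,0],"angular":[0,0,1],"claw":0},{"slide":[0.4,1,0],"angular":[0,0,1],"claw":0},{"slide":[0.4,1,0],"angular":[0,0,1],"claw":0},{"slide":[0.4,1,0],"angular":[0,0,1],"claw":0},{"slide":[0.4,1,0],"angular":[0,0,1],"claw":0},{"slide":[0.4,1,0],"angular":[0,0,1],"claw":0},{"slide":[0.4,1,0],"angular":[0,0,1],"claw":0},{"slide":[0.4,1,0],"angular":[0,0,1],"claw":0},{"slide":[0.4,1,0],"angular":[0,0,1],"claw":0},{"slide":[0.4,1,0],"angular":[0,0,1],"claw":0},{"slide":[0.4,1,0],"angular":[0,0,1],"claw":0},{"slide":[0.4,1,0],"angular":[0,0,1],"claw":0}]'
```

```text
clock: 3.75
position: [437.5, -33.9, 253.7]
orientation: [3.135, -0.012, 0.399]
force: [0.0, 0.4, 0.3]
opening: 85.6
```

```bash
cat > g.py <<'E'
# usage: python3 g.py x y z roll pitch yaw(deg): remaining shift (30mm units) and turn (5deg units)
import sys
from h import *
from workcell import readout
s=readout.get_state(); a=[float(v) for v in sys.argv[1:]]
Rc=R.from_euler("xyz",s["orientation"])
print("t",round(s["clock"],2),"pos",s["position"].round(1),"rpy",np.degrees(s["orientation"]).round(1),"q",s["q"].round(2),"F",s["force"].round(1),"open",round(s["opening"],1))
if a:
    print("slide total",((np.array(a[:3])-s["position"])/30).round(2))
    if len(a)>3: print("turn total",(np.degrees((R.from_euler("xyz",a[3:],degrees=True)*Rc.inv()).as_rotvec())/5).round(2))
E
python3 g.py 471 70 110 180 0 48
```

```text
t 3.75 pos [437.5 -33.9 253.7] rpy [179.6  -0.7  22.8] q [-0.33  0.27  1.88  0.    0.98 -0.74] F [0.  0.4 0.3] open 85.6
slide total [ 1.12  3.46 -4.79]
turn total [-0.02  0.16  5.03]
```

```bash
python3 -m creep '[{"slide":[0.2,0.7,-0.9],"angular":[0,0,1],"claw":0},{"slide":[0.2,0.7,-0.9],"angular":[0,0,1],"claw":0},{"slide":[0.2,0.7,-0.9],"angular":[0,0,1],"claw":0},{"slide":[0.2,0.7,-0.9],"angular":[0,0,1],"claw":0},{"slide":[0.2,0.6,-0.9],"angular":[0,0,1],"claw":0},{"slide":[0,0,0],"angular":[0,0,0],"claw":0},{"slide":[0,0,0],"angular":[0,0,0],"claw":0}]'; python3 g.py 471 70 60 180 0 48; python3 - <<'E'
from h import *
from workcell import cams
p=cams.get_image("top"); cv2.imwrite("pics/t1.png",p["image"][:,:,::-1])
s=cams.get_image("scene"); cv2.imwrite("pics/s1.png",s["image"][:,:,::-1])
a=cv2.resize(s["image"][200:300,310:430,::-1],None,fx=5,fy=5,interpolation=2);cv2.imwrite("pics/s1z.png",a)
E
```

```text
clock: 4.62
position: [472.5, 72.4, 117.6]
orientation: [3.127, -0.019, 0.853]
force: [-0.2, 0.2, 0.5]
opening: 85.4
t 4.62 pos [472.5  72.4 117.6] rpy [179.2  -1.1  48.9] q [-0.09  0.55  1.93  0.01  0.64 -0.95] F [-0.2  0.2  0.5] open 85.4
slide total [-0.05 -0.08 -1.92]
turn total [-0.06  0.27 -0.17]
```

View pics/s1z.png

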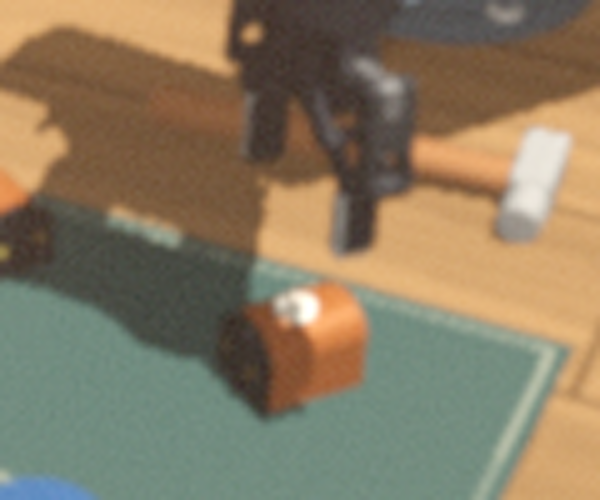

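The open fingers straddle the stickered heel (zoom 290,350), so I descend.

```bash
python3 -m creep '[{"slide":[0,0,-0.8],"angular":[0,0,0],"claw":0},{"slide":[0,-0.1,-0.7],"angular":[0,0,0],"claw":0},{"slide":[0,0,-0.6],"angular":[0,0.2,0],"claw":0},{"slide":[0,0,-0.5],"angular":[0,0,0],"claw":0},{"slide":[0,0,-0.3],"angular":[0,0,0],"claw":0},{"slide":[0,0,0],"angular":[0,0,0],"claw":0}]'; python3 g.py 471 70 28 180 0 48
```

```text
clock: 5.48
position: [476.9, 65.6, 34.2]
orientation: [3.128, -0.016, 0.845]
force: [0.9, -0.4, -0.3]
opening: 85.3
t 5.47 pos [476.9  65.6  34.2] rpy [179.2  -0.9  48.4] q [-0.1   0.73  1.95  0.01  0.44 -0.96] F [ 0.9 -0.4 -0.3] open 85.3
slide total [-0.2   0.15 -0.21]
turn total [-0.04  0.24 -0.08]
```

```bash
python3 -m creep '[{"slide":[-0.15,0.15,-0.2],"angular":[0,0.2,0],"claw":0},{"slide":[0,0,0],"angular":[0,0,0],"claw":0},{"slide":[0,0,0],"angular":[0,0,0],"claw":255},{"slide":[0,0,0],"angular":[0,0,0],"claw":255},{"slide":[0,0,0],"angular":[0,0,0],"claw":255},{"slide":[0,0,0],"angular":[0,0,0],"claw":255},{"slide":[0,0,0],"angular":[0,0,0],"claw":255}]'; python3 g.py
```

```text
clock: 6.35
position: [472.8, 70.6, 29.6]
orientation: [3.14, -0.006, 0.846]
force: [0.1, -0.2, -0.2]
opening: 45.0
t 6.35 pos [472.8  70.6  29.6] rpy [179.9  -0.3  48.5] q [-0.09  0.74  1.95  0.01  0.45 -0.94] F [ 0.1 -0.2 -0.2] open 45.0
```

```bash
python3 -m creep '[{"slide":[0,0,0.5],"angular":[0,0,0],"claw":255},{"slide":[0,0,1],"angular":[0,0,0],"claw":255},{"slide":[0,0,1],"angular":[0,0,0],"claw":255},{"slide":[0.1,0.6,0.3],"angular":[0,0,0.5],"claw":255},{"slide":[0.1,1,0],"angular":[0,0,0.9],"claw":255},{"slide":[0.1,1,0],"angular":[0,0,0.9],"claw":255},{"slide":[0.1,1,0],"angular":[0,0,0.9],"claw":255},{"slide":[0.1,1,0],"angular":[0,0,0.9],"claw":255},{"slide":[0.1,1,0],"angular":[0,0,0.9],"claw":255},{"slide":[0.1,1,0],"angular":[0,0,0.9],"claw":255},{"slide":[0,1,0],"angular":[0,0,0.9],"claw":255},{"slide":[0,1,0],"angular":[0,0,0.9],"claw":255},{"slide":[0,0.8,0],"angular":[0,0,0],"claw":255},{"slide":[0,0,0],"angular":[0,0,0],"claw":255}]'; python3 g.py 495 375 31 180 0 87.2;  python3 - <<'E'
from h import *
from workcell import cams
p=cams.get_image("top"); cv2.imwrite("pics/t2.png",cv2.resize(p["image"][180:350,50:350,::-1],None,fx=2.6,fy=2.6))
s=cams.get_image("scene"); cv2.imwrite("pics/s2z.png",cv2.resize(s["image"][200:380,380:580,::-1],None,fx=3,fy=3))
E
```

```text
clock: 8.1
position: [491.8, 360.8, 127.7]
orientation: [3.135, -0.008, 1.538]
force: [0.2, -0.2, -1.6]
opening: 44.6
t 8.1 pos [491.8 360.8 127.7] rpy [179.6  -0.5  88.1] q [ 0.45  0.66  1.58  0.01  0.89 -1.09] F [ 0.2 -0.2 -1.6] open 44.6
slide total [ 0.11  0.47 -3.22]
turn total [-0.09  0.08 -0.19]
```

View pics/s2z.png

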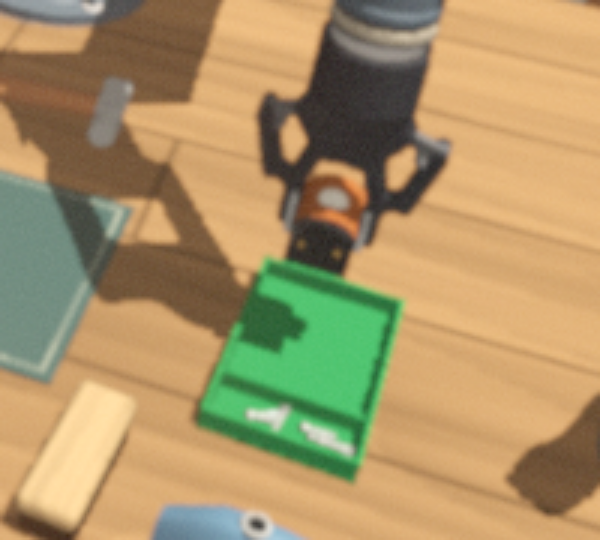

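View pics/t2.png

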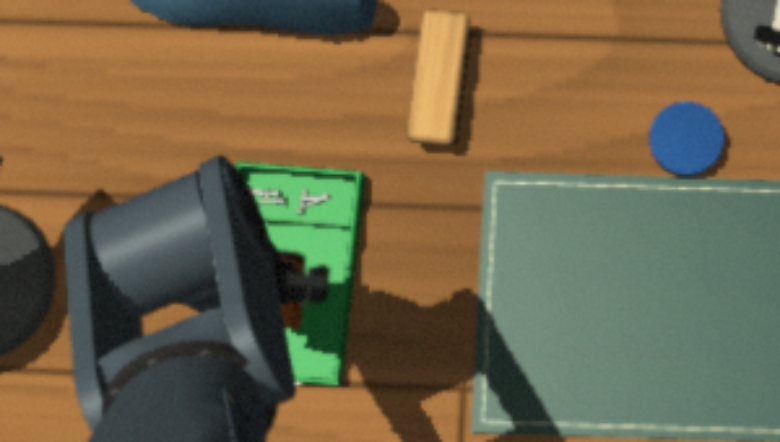

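The stickered heel is held level, cap forward, over the green tray (zoom 335,215). I lower it to just above the floor.

```bash
python3 -m creep '[{"slide":[0,0.3,-0.6],"angular":[0,0,0],"claw":255},{"slide":[0,0.15,-0.8],"angular":[0,0,0],"claw":255},{"slide":[0,0,-0.7],"angular":[0,0,0],"claw":255},{"slide":[0,0,-0.5],"angular":[0,0,0],"claw":255},{"slide":[0,0,-0.2],"angular":[0,0,0],"claw":255},{"slide":[0,0,0],"angular":[0,0,0],"claw":255}]'; python3 g.py 495 375 31 180 0 87.2
```

```text
clock: 8.95
position: [490.9, 369.2, 37.3]
orientation: [3.14, -0.005, 1.531]
force: [-0.5, 0.5, -0.4]
opening: 44.8
t 8.95 pos [490.9 369.2  37.3] rpy [179.9  -0.3  87.7] q [ 0.46  0.81  1.6   0.    0.73 -1.07] F [-0.5  0.5 -0.4] open 44.8
slide total [ 0.14  0.19 -0.21]
turn total [-0.05  0.02 -0.1 ]
```

```bash
python3 -m creep '[{"slide":[0,0.1,-0.1],"angular":[0,0,0],"claw":255},{"slide":[0,0.05,-0.08],"angular":[0,0,0],"claw":255},{"slide":[0,0,0],"angular":[0,0,0],"claw":255}]'; python3 g.py 495 375 31 180 0 87.2
```

```text
clock: 9.32
position: [492.1, 374.6, 33.2]
orientation: [3.137, -0.006, 1.531]
force: [0.7, 0.9, -1.2]
opening: 44.7
t 9.32 pos [492.1 374.6  33.2] rpy [179.7  -0.4  87.7] q [ 0.47  0.81  1.59  0.    0.73 -1.07] F [ 0.7  0.9 -1.2] open 44.7
slide total [ 0.1   0.01 -0.07]
turn total [-0.07  0.06 -0.1 ]
```

```bash
python3 -m creep '[{"slide":[0,0,-0.08],"angular":[0,0,0],"claw":255},{"slide":[0,0,0],"angular":[0,0,0],"claw":255}]'; python3 g.py;python3 -m creep '[{"slide":[0,0,0],"angular":[0,0,0],"claw":75},{"slide":[0,0,0],"angular":[0,0,0],"claw":75},{"slide":[0,0,0],"angular":[0,0,0],"claw":75},{"slide":[0,0,0],"angular":[0,0,0],"claw":75}]'; python3 g.py
```

```text
clock: 9.57
position: [492.3, 374.9, 31.2]
orientation: [3.136, -0.007, 1.531]
force: [-0.3, 0.2, -0.4]
opening: 44.8
t 9.57 pos [492.3 374.9  31.2] rpy [179.7  -0.4  87.7] q [ 0.47  0.82  1.59  0.01  0.72 -1.07] F [-0.3  0.2 -0.4] open 44.8
clock: 10.07
position: [492.8, 375.0, 31.9]
orientation: [3.135, -0.008, 1.531]
force: [-0.8, -0.1, -0.5]
opening: 60.6
t 10.07 pos [492.8 375.   31.9] rpy [179.6  -0.4  87.7] q [ 0.47  0.82  1.59  0.    0.72 -1.07] F [-0.8 -0.1 -0.5] open 60.6
```

```bash
python3 -m creep '[{"slide":[0,0,0.6],"angular":[0,0,0],"claw":75},{"slide":[0,0,1],"angular":[0,0,0],"claw":75},{"slide":[0,0,1],"angular":[0,0,0],"claw":0},{"slide":[0,-0.4,0.8],"angular":[0,0,-1],"claw":0},{"slide":[-0.1,-0.9,0],"angular":[0,0,-1],"claw":0},{"slide":[-0.1,-0.9,0],"angular":[0,0,-1],"claw":0},{"slide":[-0.1,-0.9,0],"angular":[0,0,-1],"claw":0},{"slide":[-0.1,-0.9,0],"angular":[0,0,-1],"claw":0},{"slide":[-0.1,-0.9,0],"angular":[0,0,-1],"claw":0},{"slide":[-0.1,-0.9,0],"angular":[0,0,-1],"claw":0},{"slide":[-0.1,-0.9,0],"angular":[0,0,-1],"claw":0},{"slide":[-0.1,-0.9,0],"angular":[0,0,-1],"claw":0},{"slide":[-0.1,-0.9,0],"angular":[0,0,-1],"claw":0},{"slide":[-0.1,-0.9,0],"angular":[0,0,-1],"claw":0},{"slide":[-0.1,-0.9,0],"angular":[0,0,-1],"claw":0},{"slide":[-0.1,-0.9,0],"angular":[0,0,-1],"claw":0},{"slide":[-0.1,-0.9,0],"angular":[0,0,-1],"claw":0},{"slide":[-0.1,-0.9,0],"angular":[0,0,-1],"claw":0},{"slide":[-0.1,-0.9,0],"angular":[0,0,-1],"claw":0},{"slide":[0,-0.6,0],"angular":[0,0,-1],"claw":0}]'; python3 g.py 441 -121 80 180 0 -28.5
 python3 - <<'E'
from h import *
from workcell import cams
s=cams.get_image("scene"); cv2.imwrite("pics/s3z.png",cv2.resize(s["image"][200:380,380:580,::-1],None,fx=3,fy=3))
for t in("done_heel","next_heel"): print(cams.spot_in(s,t))
p=cams.get_image("top"); cv2.imwrite("pics/t3.png",cv2.resize(p["image"][220:350,110:430,::-1],None,fx=2.4,fy=2.4))
E
```

```text
clock: 12.58
position: [452.9, -71.4, 162.9]
orientation: [3.11, -0.038, 0.002]
force: [0.2, -0.2, -0.1]
opening: 85.2
t 12.57 pos [452.9 -71.4 162.9] rpy [ 1.782e+02 -2.200e+00  1.000e-01] q [-0.39  0.44  1.96 -0.02  0.7  -0.38] F [ 0.2 -0.2 -0.1] open 85.2
slide total [-0.4  -1.65 -2.76]
turn total [ 0.46  0.34 -5.71]
[{'position': [518.8, 373.6, 44.5], 'p': 0.77}, {'position': [788.2, -79.6, 30.5], 'p': 0.49}, {'position': [544.3, 379.9, 1.3], 'p': 0.22}]
[{'position': [455.1, -118.7, 36.4], 'p': 0.97}, {'position': [791.4, -80.8, 29.7], 'p': 0.32}]
```

View pics/s3z.png

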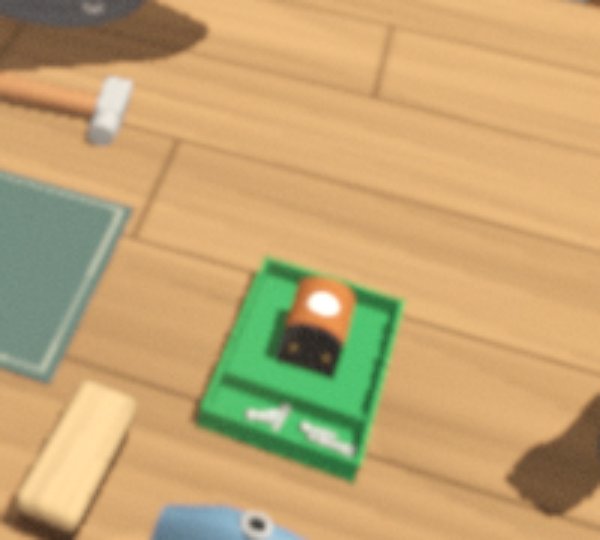

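View pics/t3.png

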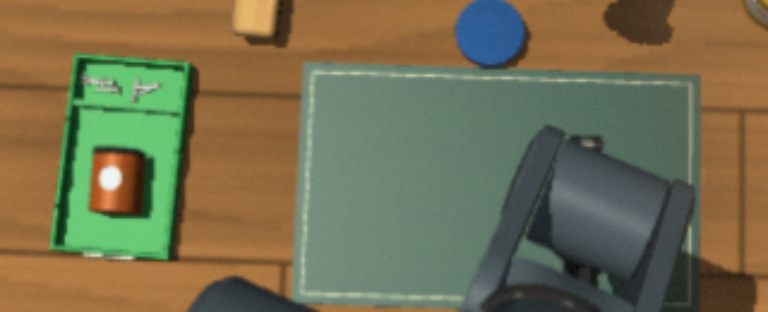

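The stickered heel lies flat, lengthwise and central in the green tray's big compartment (zoom 325,325), within tolerance by eye. Next, the mate.

```bash
python3 -m creep '[{"slide":[-0.1,-0.3,-0.5],"angular":[0.2,0.1,-1],"claw":0},{"slide":[-0.1,-0.3,-0.5],"angular":[0.2,0.1,-1],"claw":0},{"slide":[-0.1,-0.3,-0.5],"angular":[0,0.1,-1],"claw":0},{"slide":[-0.1,-0.3,-0.5],"angular":[0,0,-1],"claw":0},{"slide":[0,-0.3,-0.4],"angular":[0,0,-0.9],"claw":0},{"slide":[0,-0.15,0],"angular":[0,0,-0.8],"claw":0},{"slide":[0,0,0],"angular":[0,0,0],"claw":0},{"slide":[0,0,0],"angular":[0,0,0],"claw":0}]'; python3 g.py 441 -121 28 180 0 -28.5
 python3 - <<'E'
from h import *
from workcell import cams
s=cams.get_image("scene"); cv2.imwrite("pics/s4z.png",cv2.resize(s["image"][190:290,260:380,::-1],None,fx=5,fy=5))
E
```

```text
clock: 13.78
position: [440.9, -112.7, 90.7]
orientation: [-3.14, -0.008, -0.487]
force: [0.1, -0.4, 0.1]
opening: 85.3
t 13.78 pos [ 440.9 -112.7   90.7] rpy [-179.9   -0.5  -27.9] q [-0.5   0.59  1.99  0.    0.55 -0.01] F [ 0.1 -0.4  0.1] open 85.3
slide total [ 0.   -0.28 -2.09]
turn total [ 0.02  0.09 -0.12]
```

View pics/s4z.png

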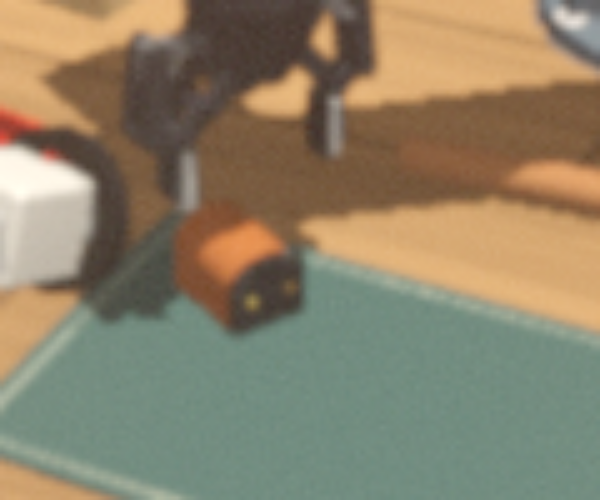

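```bash
python3 -m creep '[{"slide":[0,-0.2,-0.3],"angular":[0,0,0],"claw":0},{"slide":[0,-0.05,-0.5],"angular":[0,0,0],"claw":0},{"slide":[0,0,-0.6],"angular":[0,0,0],"claw":0},{"slide":[0,0,-0.4],"angular":[0,0,0],"claw":0},{"slide":[0,0,-0.2],"angular":[0,0,0],"claw":0},{"slide":[0,0,0],"angular":[0,0,0],"claw":0}]'; python3 g.py 441 -121 29 180 0 -28.5
```

```text
clock: 14.58
position: [441.9, -121.2, 28.2]
orientation: [-3.14, -0.011, -0.484]
force: [-0.8, 0.1, 0.2]
opening: 85.3
t 14.57 pos [ 441.9 -121.2   28.2] rpy [-179.9   -0.6  -27.7] q [-0.51  0.73  2.01  0.01  0.39 -0.04] F [-0.8  0.1  0.2] open 85.3
slide total [-0.03  0.01  0.03]
turn total [ 0.04  0.12 -0.16]
```

```bash
python3 -m creep '[{"slide":[0,0,0],"angular":[0,0,0],"claw":255},{"slide":[0,0,0],"angular":[0,0,0],"claw":255},{"slide":[0,0,0],"angular":[0,0,0],"claw":255},{"slide":[0,0,0],"angular":[0,0,0],"claw":255},{"slide":[0,0,0],"angular":[0,0,0],"claw":255},{"slide":[0,0,0.4],"angular":[0,0,0],"claw":255},{"slide":[0,0,0.8],"angular":[0,0,0],"claw":255},{"slide":[0,0,0.8],"angular":[0,0,0],"claw":255},{"slide":[0,0,0.8],"angular":[0,0,0],"claw":255},{"slide":[0,0,0.8],"angular":[0,0,-0.8],"claw":255},{"slide":[0,0,0.8],"angular":[0,0,-0.8],"claw":255},{"slide":[0,0,0],"angular":[0,0,-0.6],"claw":255}]'
cat > fin.py <<'E'
from h import *
import sys
Y,Pt=-11.5,18.5; sharp=np.array([585,-49,192.])
M=R.from_euler("zyx",[Y,-Pt,0],degrees=True).as_matrix()
Rt=np.c_[-M[:,1],-M[:,0],-M[:,2]]
tcp=sharp+M@[-31,0,3]
from workcell import readout
s=readout.get_state();Rc=R.from_euler("xyz",s["orientation"])
print("target",tcp.round(1),"pos",s["position"].round(1),"t",s["clock"],"open",s["opening"],"F",s["force"].round(1),"q",s["q"].round(2))
print("slide",((tcp-s["position"])/30).round(2)); 
print("turn",(np.degrees((R.from_matrix(Rt)*Rc.inv()).as_rotvec())/5).round(2), "yaw part needed", -101.5-np.degrees(s["orientation"][2]))
E
python3 fin.py
```

```text
clock: 16.08
position: [441.0, -120.6, 169.3]
orientation: [-3.139, -0.014, -0.681]
force: [0.0, -0.3, -1.8]
opening: 44.6
target [555.2 -42.8 185.2] pos [ 441.  -120.6  169.3] t 16.075 open 44.56680574637482 F [ 0.  -0.3 -1.8] q [-0.51  0.44  1.93  0.    0.76  0.17]
slide [3.81 2.59 0.53]
turn [  2.16  -3.24 -12.35] yaw part needed -62.47022618786359
```

```bash
python3 -m creep '[{"slide":[0.1,0.2,0.1],"angular":[0.17,-0.25,-0.95],"claw":255},{"slide":[0.1,0.2,0.1],"angular":[0.17,-0.25,-0.95],"claw":255},{"slide":[0.1,0.2,0.1],"angular":[0.17,-0.25,-0.95],"claw":255},{"slide":[0.2,0.2,0],"angular":[0.17,-0.25,-0.95],"claw":255},{"slide":[0.2,0.2,0],"angular":[0.17,-0.25,-0.95],"claw":255},{"slide":[0.2,0.2,0],"angular":[0.17,-0.25,-0.95],"claw":255},{"slide":[0.2,0.2,0],"angular":[0.17,-0.25,-0.95],"claw":255},{"slide":[0.2,0.2,0],"angular":[0.17,-0.25,-0.95],"claw":255},{"slide":[0.2,0.2,0],"angular":[0.17,-0.25,-0.95],"claw":255},{"slide":[0.2,0.2,0],"angular":[0.17,-0.25,-0.95],"claw":255},{"slide":[0.2,0.2,0],"angular":[0.17,-0.25,-0.95],"claw":255},{"slide":[0,0,0],"angular":[0,0,0],"claw":255}]'; python3 fin.py
```

```text
clock: 17.58
position: [494.0, -49.2, 186.4]
orientation: [-2.855, 0.038, -1.624]
force: [-0.3, -0.1, -1.4]
opening: 44.8
target [555.2 -42.8 185.2] pos [494.  -49.2 186.4] t 17.575 open 44.82360290555098 F [-0.3 -0.1 -1.4] q [-0.4   0.39  2.01  0.27  0.5   1.  ]
slide [ 2.04  0.21 -0.04]
turn [ 0.25 -0.38 -1.59] yaw part needed -8.447020544422557
```

```bash
python3 -m creep '[{"slide":[0.3,0.05,0],"angular":[0.1,-0.2,-0.7],"claw":255},{"slide":[0.4,0.05,0],"angular":[0.1,-0.2,-0.6],"claw":255},{"slide":[0.4,0.05,0],"angular":[0,0,-0.2],"claw":255},{"slide":[0.4,0.05,0],"angular":[0,0,0],"claw":255},{"slide":[0.3,0,0],"angular":[0,0,0],"claw":255},{"slide":[0,0,0],"angular":[0,0,0],"claw":255},{"slide":[0,0,0],"angular":[0,0,0],"claw":255}]'; python3 fin.py
 python3 - <<'E'
from h import *
from workcell import cams
ps={}
for n in("scene","top"): 
    p=ps[n]=cams.get_image(n)
    print(n,[(t,[(round(d["p"],2),d["position"]) for d in cams.spot_in(p,t)][:1]) for t in("next_heel","next_heel_cap","lens","done_heel")])
pickle.dump(ps,open("ps2.pkl","wb"))
Y,Pt=-11.5,18.5; M=R.from_euler("zyx",[Y,-Pt,0],degrees=True).as_matrix();lens=np.array([678,-68,224.])
for n,(u,v,w,h) in {"scene":(205,150,130,100),"top":(290,130,130,100)}.items():
    p=ps[n];o=cv2.resize(p["image"][v:v+h,u:u+w,::-1],None,fx=6,fy=6,interpolation=2)
    q=((P(p,[lens-M[:,0]*200,lens-M[:,0]*100,lens,lens+82*M[:,0]])-[u,v]+.5)*6).astype(int)
    cv2.polylines(o,[q.astype(np.int32)],False,(255,0,255),1)
    for c in q: cv2.circle(o,tuple(int(i) for i in c),4,(0,255,0),1)
    cv2.imwrite(f"pics/f_{n}.png",o)
E
```

```text
clock: 18.45
position: [547.7, -43.4, 187.7]
orientation: [-2.825, 0.058, -1.75]
force: [0.0, 0.3, -1.4]
opening: 44.7
target [555.2 -42.8 185.2] pos [547.7 -43.4 187.7] t 18.45 open 44.71701667243925 F [ 0.   0.3 -1.4] q [-0.34  0.44  1.91  0.22  0.5   1.25]
slide [ 0.25  0.02 -0.08]
turn [ 0.06 -0.01 -0.13] yaw part needed -1.2430700310934952
scene [('next_heel', [(0.77, [577.1, -44.9, 193.5])]), ('next_heel_cap', [(0.91, [576.1, -39.6, 195.3])]), ('lens', [(0.71, [714.6, -56.4, 247.2])]), ('done_heel', [(0.83, [518.9, 372.8, 41.4])])]
top [('next_heel', [(0.43, [574.8, -41.0, 204.2])]), ('next_heel_cap', [(0.73, [695.8, -274.2, 78.9])]), ('lens', [(0.71, [709.8, -71.8, 254.0])]), ('done_heel', [(0.77, [491.3, 374.3, 44.3])])]
```

View pics/f_scene.png

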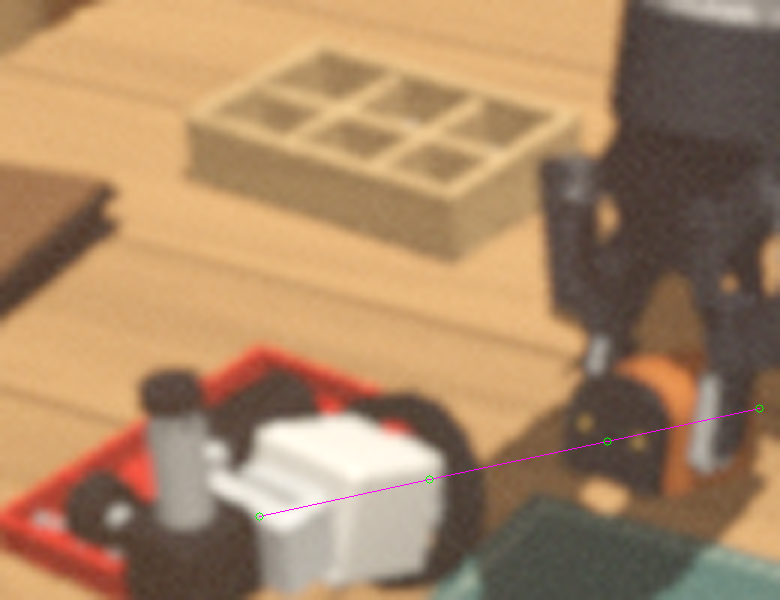

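View pics/f_top.png

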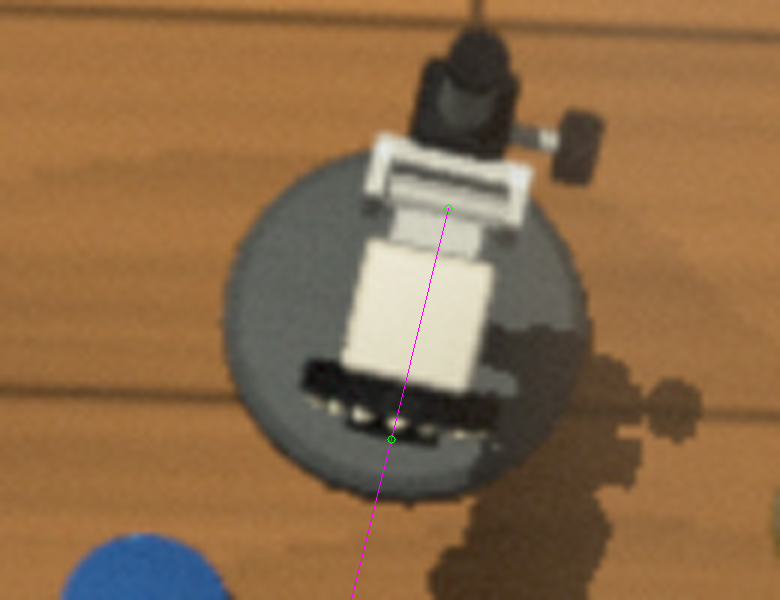

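The cap centre (scene about 610,440 in the zoom) sits on the predicted lens axis. One final 7 mm nudge.

```bash
python3 -m creep '[{"slide":[0.15,0,-0.05],"angular":[0,0,-0.1],"claw":255},{"slide":[0.1,0,-0.05],"angular":[0,0,-0.1],"claw":255},{"slide":[0,0,0],"angular":[0,0,0],"claw":255},{"slide":[0,0,0],"angular":[0,0,0],"claw":255},{"slide":[0,0,0],"angular":[0,0,0],"claw":255},{"slide":[0,0,0],"angular":[0,0,0],"claw":255}]'; python3 fin.py
 python3 - <<'E'
from h import *
from workcell import cams
ps={n:cams.get_image(n) for n in("scene","top")}
Y,Pt=-11.5,18.5; M=R.from_euler("zyx",[Y,-Pt,0],degrees=True).as_matrix();sharp=np.array([585,-49,192.])
def prof(x):
    top=46-3*(x+31)/62
    return [(x,-23,0)]+[(x,23*np.cos(t),28+(top-28)*np.sin(t)) for t in np.linspace(np.pi,0,25)]+[(x,23,0),(x,-23,0)]
for n,(u,v,w,h) in {"scene":(270,180,90,70),"top":(310,200,90,70)}.items():
    p=ps[n];o=cv2.resize(p["image"][v:v+h,u:u+w,::-1],None,fx=8,fy=8,interpolation=2)
    for x in(-31,24,31):
        X=(np.array(prof(x))-[31,0,22])@M.T+sharp
        cv2.polylines(o,[((P(p,X)-[u,v]+.5)*8).astype(np.int32)],False,(0,255,0),1)
    cv2.imwrite(f"pics/e_{n}.png",o)
cv2.imwrite("pics/e_full.png",ps["scene"]["image"][:,:,::-1])
E
```

```text
clock: 19.7
position: [556.2, -43.4, 184.6]
orientation: [-2.824, 0.058, -1.769]
force: [0.6, -0.3, -1.0]
opening: 45.1
target [555.2 -42.8 185.2] pos [556.2 -43.4 184.6] t 19.7 open 45.103195829844935 F [ 0.6 -0.3 -1. ] q [-0.33  0.45  1.89  0.2   0.5   1.29]
slide [-0.03  0.02  0.02]
turn [ 0.06 -0.    0.08] yaw part needed -0.16311505375823288
```

View pics/e_scene.png

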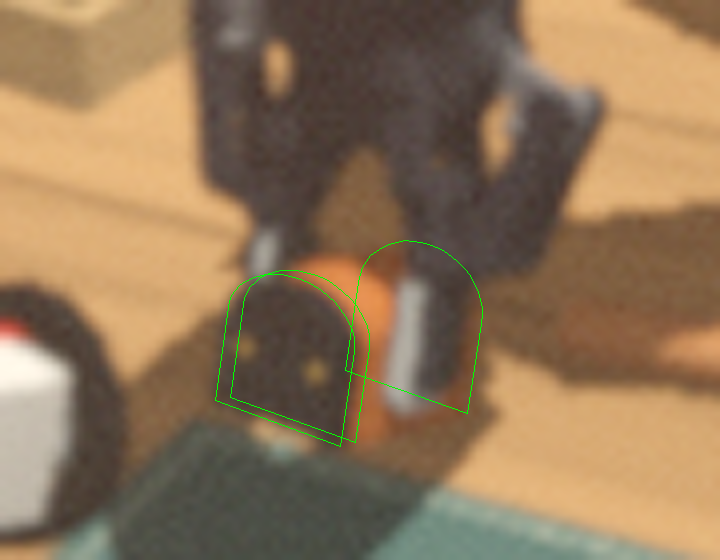

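View pics/e_full.png

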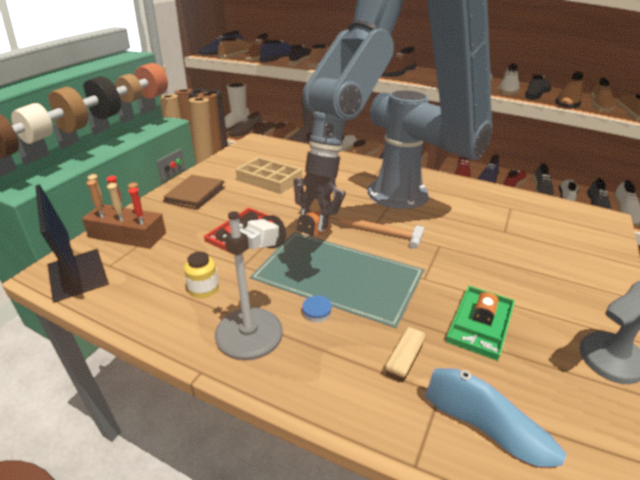

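```bash
python3 - <<'E'
from h import *
from workcell import cams
p=cams.get_image("scene")
u,v,w,h=288,200,50,45
im=np.clip(p["image"][v:v+h,u:u+w,::-1].astype(float)*1.4,0,255).astype(np.uint8)
outs=[]
for Pt in (None,18.5,8):
    o=cv2.resize(im,None,fx=8,fy=8,interpolation=2)
    if Pt is not None:
        M=R.from_euler("zyx",[-11.5,-Pt,0],degrees=True).as_matrix()
        M0=R.from_euler("zyx",[-11.5,-18.5,0],degrees=True).as_matrix()
        tcp=np.array([556.2,-43.4,184.6]); 
        def prof(x):
            top=46-3*(x+31)/62
            return [(x,-23,0)]+[(x,23*np.cos(t),28+(top-28)*np.sin(t)) for t in np.linspace(np.pi,0,25)]+[(x,23,0),(x,-23,0)]
        A=[(np.array(prof(x))-[0,0,25])@M.T+tcp for x in(-31,24,31)]
        for X in A: cv2.polylines(o,[((P(p,X)-[u,v]+.5)*8).astype(np.int32)],False,(0,255,0),1)
        for i in(0,13,25,26): cv2.polylines(o,[((P(p,np.array([a[i] for a in A]))-[u,v]+.5)*8).astype(np.int32)],False,(0,255,255),1)
    outs.append(o)
z=np.zeros_like(outs[0]); o=np.vstack([np.hstack(outs[:2]),np.hstack([outs[2],z])]);cv2.imwrite("pics/pit.png",cv2.resize(o,(666,600)))
E
```

```text
(no output)
```

View pics/pit.png

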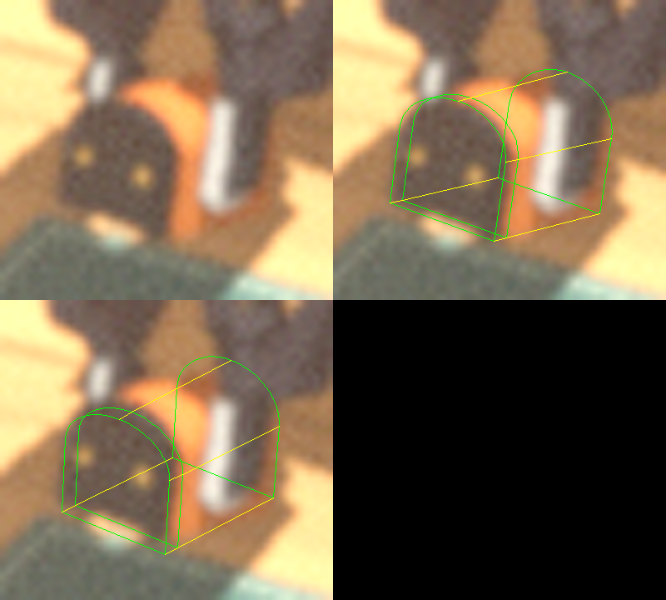

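The overlay at 18.5° pitch matches the held heel: bottom edge, cap outline and seat edge all line up. The heel is still and the grip holds at 45 mm, so I hand in.

```bash
python3 - <<'E'
from workcell import ticket,readout
s=readout.get_state();print(s["joint_vel"].round(4),s["opening"])
print(ticket.sign_off())
E
```

```text
[ 0.0016  0.0005 -0.0002  0.0007 -0.003  -0.0003] 44.87728384923176
the job is handed in; nothing more can be done
None
```

I handed the job in at about 20 s of the 58 s allowed; the hand-in gives no verdict.

- **Stickered heel:** it is lying flat and lengthwise, cap forward, near the middle of the green tray's big compartment, and has been let go. After release, both pictures showed it there. The networks gave (491, 374) mm from the top camera, against my bed estimate of (495, 375). From the scene camera they gave x = 519, because that view mostly sees the cap end.
- **Mate:** it is held still at 45 mm opening, cap to the lens and back up, at my estimated sharp point of (585, -49, 192) mm. The tool is within about 1 mm and 0.5° of its target pose. A drawn outline of the heel at yaw -11.5° and pitch 18.5° matched the picture of it.
- **Least certain:** the lens position and tilt come from a few box corners read off two pictures, good to roughly 5–8 mm and about 4°. In the top camera's picture taken just before the final 7 mm nudge, the network put the cap on the cement jar, so I ignored that reading. I did not use the last top-view crop as a check.
- **Other things:** the wrist force readings I took stayed under 2 N. In the last full picture, nothing else on the bench appeared to have moved.

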